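# Load the tape dispenser in the order of the stock row

## Robot

A 7-joint arm with a two-finger parallel gripper is mounted at the origin on the work surface. World frame = base frame: x ahead of the robot, y to its left, z up, the work surface at z = 0. Lengths are in m, angles in rad, forces in N, time in s.
With the tool pointing down it reaches from about 0.425 to 0.875 m from the base axis. Payload 4.7 kg.
Tool frame: the origin (TCP) lies midway between the tips of the shut fingers; the grasp point (between the pads) lies 19 mm behind it; z points along the fingers, y is the line along which they close (so a half turn about z gives the same grasp; the last joint's range is limited). The gripper opens to 87 mm and grips with 3 to 60 N. Pads are 19 mm wide; open, the fingers measure 117 mm over their backs; the gripper's body (75 mm by 190 mm) begins 51 mm behind the grasp point.
Start: joints at [-1.309, 0.321, -0.07, 1.45, 0.023, 1.371, -0.057], TCP at [0.159, 0.63, 0.223] pointing down, gripper open.
Joint ranges: [-2.86, 2.86], [-0.3, 2.09], [-1.38, 1.24], [0.06, 2.45], [-1.56, 4.7], [0.09, 2.05], [-2.69, 2.69]. Speed limits (rad/s): [2.57, 2.57, 3.14, 3.14, 3.14, 3.14, 3.14].

## Interface

Orientations are given as a rotation vector (axis times angle).
In Python, from bench import monitor, cams, workorder gives the robot as it stands.
- The arm moves only by the tool move_arm, never from a script. Its arguments are lists of equal length, an entry for each row: "slide": the shift along the tool's x, y, z in cm, a list of three; "roll": the turn about the tool's z in rad. In form: {"slide": [[dx, dy, dz], ...], "roll": [roll, ...]}. A call has 1 to 20 rows; each row is the pose to reach, as a shift and turn from the pose commanded when the call began, along the tool's axes at that moment; what a row does not reach only later rows make up. A row lasts 1/10 s, in which the tool goes at most 50 mm and 8.59 degrees, less where a joint would pass 70% of its speed; a pose out of reach is approached as far as the arm can. A call with a gripper value outside its range is refused whole. "gripper" is the finger opening in cm, from 0 to 8.7, set as the call begins (left out, the last holds). The fingers move at their own pace and stop on an object; "squeeze" is the grip in N (left out, the last holds). Time passes only in rows, so rows that repeat a pose let the fingers close. It gives the time, the measured TCP pose, the force, the opening and the grip force at its end, in the units of the state.
- monitor.get_state(): the state, without advancing time (a new reading comes with each control period).
- cams.get_image(name): name is "scene" or "top" or "wrist"; returns the picture (400x640x3 uint8, red, green, blue); there is no depth.
- cams.get_calibration(name): a dict with "mtx" (3x3 intrinsics, pixels), "R" (3x3) and "t" (3): a world point X has camera coordinates R X + t. Camera axes: x right, y down, z forward; pixel columns grow to the right and rows downward; lengths in m; the calibration is good to about 2 mm. A picture is of the moment at which its call begins: read the wrist's pose just before it. get_calibration takes no time and is no camera call; for the wrist camera it gives the pose at the moment of the call.
- workorder.close_job(): hands the job in; it is judged then, once.
The state is a dict: "time": time; "joint_positions": joint angles; "qd": joint speeds; "joint_torque": joint torques, N m; "position": TCP position; "tool_rot": TCP orientation; "ft_force": force on the tool from outside, world axes, zero at the start; "torque": the same for the moment, N m; "grip_width": opening from 0.0 (shut) to 1.0 (fully open); "grip_force": force on a finger pad.
Only numpy, scipy, OpenCV 4.12 (cv2) and the standard library are available. Lean on these libraries where they do the work, as an engineer would, in place of code of your own. Each camera call takes 0.05 s, during which the arm holds its last target. There are 200 camera calls.

## Task

Load the four rolls of tape from the grey stock cradles into the steel bench dispenser, one roll to each bay, in the same order in which they stand now: the leftmost roll into the leftmost bay, and so on along the row. Each roll must stand upright on both rollers, square in the row and about in the middle of its bay. Leave the mug, the pen pot and the glue stick where they are.

Things in the scene. Friction and masses are not known exactly. Their poses are not given: they have to be found in the camera images.
- roll_48: Cream roll of masking tape on a brown card core, 48 mm wide, 110 mm diameter, 76 mm bore (ring 17 mm deep), about 240 g, on edge in a stock cradle. Grip it from above across its width. Origin: middle of the core; y along the axle, level when upright; x and z turn with the roll. Resting in a cradle or the dispenser, its origin is 71.4 mm above the bench, its top 126.4 mm.
- roll_36: Cream roll of masking tape on a brown card core, 36 mm wide, 108 mm diameter, 76 mm bore (ring 16 mm deep), about 180 g, on edge in a stock cradle. Grip it from above across its width. Origin: middle of the core; y along the axle, level when upright; x and z turn with the roll. Resting in a cradle or the dispenser, its origin is 70.3 mm above the bench, its top 124.3 mm.
- roll_30: Cream roll of masking tape on a brown card core, 30 mm wide, 104 mm diameter, 76 mm bore (ring 14 mm deep), about 140 g, on edge in a stock cradle. Grip it from above across its width. Origin: middle of the core; y along the axle, level when upright; x and z turn with the roll. Resting in a cradle or the dispenser, its origin is 68 mm above the bench, its top 120 mm.
- roll_24: Cream roll of masking tape on a brown card core, 24 mm wide, 100 mm diameter, 76 mm bore (ring 12 mm deep), about 110 g, on edge in a stock cradle. Grip it from above across its width. Origin: middle of the core; y along the axle, level when upright; x and z turn with the roll. Resting in a cradle or the dispenser, its origin is 65.6 mm above the bench, its top 115.6 mm.
- cradle_a: One of four identical grey plastic cradles, fixed side by side, 80 mm apart, that make the stock row; at the start each holds one roll, any of the four. 112 mm deep (x), 78 mm wide (y), side walls 39 mm high. Origin: under its centre, on the bench; the front (-x) with a blank paper tag faces the robot, y runs along the row.
- cradle_b: One of four identical grey plastic cradles, fixed side by side, 80 mm apart, that make the stock row; at the start each holds one roll, any of the four. 112 mm deep (x), 78 mm wide (y), side walls 39 mm high. Origin: under its centre, on the bench; the front (-x) with a blank paper tag faces the robot, y runs along the row.
- cradle_c: One of four identical grey plastic cradles, fixed side by side, 80 mm apart, that make the stock row; at the start each holds one roll, any of the four. 112 mm deep (x), 78 mm wide (y), side walls 39 mm high. Origin: under its centre, on the bench; the front (-x) with a blank paper tag faces the robot, y runs along the row.
- cradle_d: One of four identical grey plastic cradles, fixed side by side, 80 mm apart, that make the stock row; at the start each holds one roll, any of the four. 112 mm deep (x), 78 mm wide (y), side walls 39 mm high. Origin: under its centre, on the bench; the front (-x) with a blank paper tag faces the robot, y runs along the row.
- stock_rail: Flat aluminium rail, 345 mm long, fixed under the four cradles. Origin: under its centre, on the bench; y runs along the row to the robot's left, within 9 degrees. The cradles are centred at y = +120, +40, -40, -120 mm. The stock row may be nearer to or farther from the robot than the dispenser.
- dispenser: Fixed grey steel tape dispenser, 326 mm long, empty. Origin: under its centre, on the bench; y along it to the robot's left within 9 degrees; cutter bar on its -x side, 50 mm high. Fins 69 mm high part four bays 77 mm wide, centred at x = 0, y = +120, +40, -40, -120 mm. A roll stands on two 16 mm rollers along y at x = +30 and -30 mm, axes 16 mm high, its axle along y.
- mug: Bystander: white mug, 82 mm across, 98 mm high, upright. Origin: centre of its underside; the handle is at +y.
- pen_pot: Bystander: dark round pen pot, 86 mm across, 105 mm high, pencils up to 185 mm high. Origin: centre of its underside.
- glue_stick: Bystander: upright blue and white glue stick, 29 mm across, 108 mm high. Origin: centre of its underside.
Not all that is in view belongs to the job. Leave any turquoise look-alike of the cradle_d alone.

How it is judged:
At the end, for the whole second after the job is handed in: Every roll at rest in the dispenser: axle within 0.15 rad of the row, core within 10 mm of midway between the rollers, height within 5 mm of resting height, within 15 mm of a bay's middle; the roll from the k-th cradle is in the k-th bay, counted from the same end (x of roll_48 in the frame of dispenser between -0.01 and 0.01 m and z of roll_48 in the frame of dispenser between 0.0664 and 0.0764 m and angle between the y axis of each of roll_48, roll_36, roll_30, roll_24 and the y axis of dispenser, either way round below 0.15 rad and linear speed of each of roll_48, roll_36, roll_30, roll_24 below 0.02 m/s and angular speed of each of roll_48, roll_36, roll_30, roll_24 below 0.2 rad/s and ((y of cradle_a in the frame of stock_rail between 0.1 and 0.14 m and y of roll_48 in the frame of dispenser between 0.105 and 0.135 m) or (y of cradle_a in the frame of stock_rail between 0.02 and 0.06 m and y of roll_48 in the frame of dispenser between 0.025 and 0.055 m) or (y of cradle_a in the frame of stock_rail between -0.06 and -0.02 m and y of roll_48 in the frame of dispenser between -0.055 and -0.025 m) or (y of cradle_a in the frame of stock_rail between -0.14 and -0.1 m and y of roll_48 in the frame of dispenser between -0.135 and -0.105 m)) and x of roll_36 in the frame of dispenser between -0.01 and 0.01 m and z of roll_36 in the frame of dispenser between 0.0653 and 0.0753 m and ((y of cradle_b in the frame of stock_rail between 0.1 and 0.14 m and y of roll_36 in the frame of dispenser between 0.105 and 0.135 m) or (y of cradle_b in the frame of stock_rail between 0.02 and 0.06 m and y of roll_36 in the frame of dispenser between 0.025 and 0.055 m) or (y of cradle_b in the frame of stock_rail between -0.06 and -0.02 m and y of roll_36 in the frame of dispenser between -0.055 and -0.025 m) or (y of cradle_b in the frame of stock_rail between -0.14 and -0.1 m and y of roll_36 in the frame of dispenser between -0.135 and -0.105 m)) and x of roll_30 in the frame of dispenser between -0.01 and 0.01 m and z of roll_30 in the frame of dispenser between 0.063 and 0.073 m and ((y of cradle_c in the frame of stock_rail between 0.1 and 0.14 m and y of roll_30 in the frame of dispenser between 0.105 and 0.135 m) or (y of cradle_c in the frame of stock_rail between 0.02 and 0.06 m and y of roll_30 in the frame of dispenser between 0.025 and 0.055 m) or (y of cradle_c in the frame of stock_rail between -0.06 and -0.02 m and y of roll_30 in the frame of dispenser between -0.055 and -0.025 m) or (y of cradle_c in the frame of stock_rail between -0.14 and -0.1 m and y of roll_30 in the frame of dispenser between -0.135 and -0.105 m)) and x of roll_24 in the frame of dispenser between -0.01 and 0.01 m and z of roll_24 in the frame of dispenser between 0.0606 and 0.0706 m and ((y of cradle_d in the frame of stock_rail between 0.1 and 0.14 m and y of roll_24 in the frame of dispenser between 0.105 and 0.135 m) or (y of cradle_d in the frame of stock_rail between 0.02 and 0.06 m and y of roll_24 in the frame of dispenser between 0.025 and 0.055 m) or (y of cradle_d in the frame of stock_rail between -0.06 and -0.02 m and y of roll_24 in the frame of dispenser between -0.055 and -0.025 m) or (y of cradle_d in the frame of stock_rail between -0.14 and -0.1 m and y of roll_24 in the frame of dispenser between -0.135 and -0.105 m))); the robot touches nothing.
It fails at once if the mug is pushed away by more than 30 mm or tipped over (distance of mug from where it was at the start of the episode above 0.03 m or angle between mug's own z axis and vertical above 0.4 rad).
It fails at once if the pen pot is pushed away by more than 30 mm or tipped over (distance of pen_pot from where it was at the start of the episode above 0.03 m or angle between pen_pot's own z axis and vertical above 0.4 rad).
It fails at once if the glue stick is pushed away by more than 30 mm or tipped over (distance of glue_stick from where it was at the start of the episode above 0.03 m or angle between glue_stick's own z axis and vertical above 0.4 rad).
It also fails if it takes over 109 s, if anything falls off the work surface, if the arm or the gripper's body presses on something with over 40 N, if the wrist force passes 120 N, or if a joint passes its speed limit or range.

## Working session

There is one attempt and no reset: what is moved stays moved. The work goes in short steps, Python scripts to look and compute and a tool call to move; the robot and the scene stay as the last step left them, time stands still between calls to the robot, and variables do not carry over. Pictures are saved under pics/ and viewed, at most 14 in all, crops included, and the job is handed in when it is done.

Besides the shell and the picture viewer there is one more tool, called after "Request:" in YAML: its name, and indented under it one key for each argument. move_arm: Moves the arm, as the interface text tells. Its arguments: {"type":"object","properties":{"slide":{"type":"array","items":{"type":"array","items":{"type":"number"}}},"roll":{"type":"array","items":{"type":"number"}},"gripper":{"type":"number"},"squeeze":{"type":"number"}},"required":["slide","roll"]}

```bash
mkdir -p pics
python3 - <<'E'
from bench import monitor,cams
import cv2,numpy as np
s=monitor.get_state();print(s['time'],s['position'],s['tool_rot'],s['grip_width'])
for n in("top","scene"):
    im=cams.get_image(n);cv2.imwrite(f'pics/{n}0.png',im[:,:,::-1]);c=cams.get_calibration(n);print(n,np.round(c['mtx'],1).tolist(),np.round(c['R'],3).tolist(),np.round(c['t'],3))
E
```

```text
0.0 [0.1593169  0.62959456 0.22144996] [-3.88179755e-01 -3.11736687e+00  3.03739043e-03] 1.0042983965295698
top [[380.0, 0.0, 320.2], [0.0, 380.0, 209.2], [0.0, 0.0, 1.0]] [[-0.019, -1.0, -0.011], [-0.998, 0.019, -0.052], [0.052, 0.01, -0.999]] [0.006 0.436 1.004]
scene [[384.4, 0.0, 323.2], [0.0, 384.4, 206.8], [0.0, 0.0, 1.0]] [[0.491, 0.871, 0.012], [0.633, -0.348, -0.691], [-0.598, 0.348, -0.722]] [-0.232 -0.232  1.336]
```

View pics/top0.png

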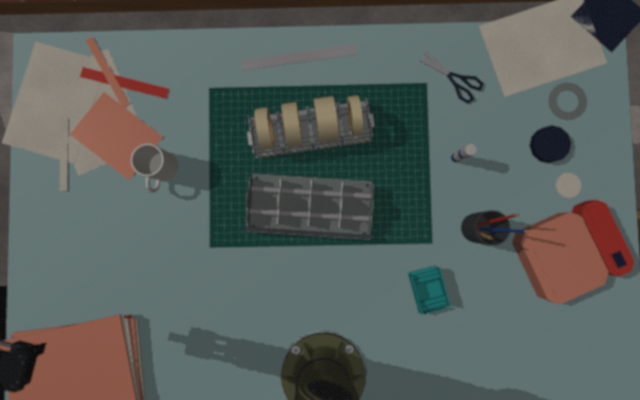

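View pics/scene0.png

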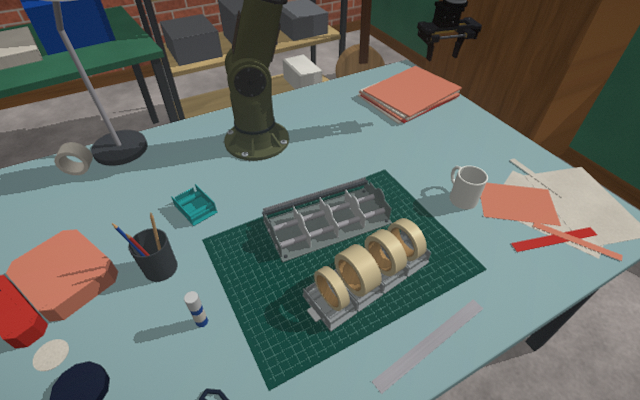

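The top view shows four cream rolls in the far (stock) row at about (263,128), (292,125), (326,120) and (355,118). The empty dispenser is nearer, around (248–375, 175–240). The scene view agrees. The mug is at (148,160) in the top view and the pen pot at (487,228). The turquoise look-alike at (428,288) is to be ignored. Next I measure.

```bash
cat > h.py <<'E'
from bench import monitor,cams
import cv2,numpy as np
from scipy.spatial.transform import Rotation as Ro
def cal(n):
    c=cams.get_calibration(n);return np.array(c['mtx']),np.array(c['R']),np.array(c['t']).ravel()
def ray(c,uv):
    K,R,t=c;d=np.c_[uv,np.ones(len(uv))]@np.linalg.inv(K).T@R
    return -R.T@t,d
def plane(c,uv,z):
    o,d=ray(c,np.atleast_2d(uv).astype(float));return o+d*((z-o[2])/d[:,2])[:,None]
def proj(c,X):
    K,R,t=c;p=(np.atleast_2d(X)@R.T+t)@K.T;return p[:,:2]/p[:,2:]
def go(x,y,z,yaw):  # yaw of tool y axis wrt world y
    s=monitor.get_state();M=Ro.from_rotvec(s['tool_rot']).as_matrix()
    cur=np.arctan2(-M[0,1],M[1,1]);d=M.T@(np.array([x,y,z])-s['position'])
    print('t',round(s['time'],2),'pos',np.round(s['position'],4),'yaw',round(cur,4),'tilt',round(np.arccos(-M[2,2]),4),'slide cm',np.round(d*100,2),'roll',round(-(yaw-cur),4))
E
python3 - <<'E'
from h import *
im=cv2.imread('pics/top0.png');c=cal('top')
print('cam',ray(c,[[0,0]])[0])
hsv=cv2.cvtColor(im,cv2.COLOR_BGR2HSV)
m=cv2.inRange(hsv,(12,50,90),(35,200,255))[80:170,230:390]
n,l,st,ce=cv2.connectedComponentsWithStats(m)
for i in range(1,n):
    if st[i,4]>100: print(st[i]+[230,80,0,0,0],plane(c,[ce[i]+[230,80]],.11)[0].round(3))
for p in [(248,205),(375,175),(247,237),(372,237),(310,207)]: print(p,plane(c,[p],.06)[0].round(3))
cv2.imwrite('pics/topc.png',cv2.resize(im[80:260,220:400],None,fx=3.3,fy=3.3,interpolation=cv2.INTER_CUBIC))
go(.55,0.03,.35,0)
E
```

```text
cam [ 0.38318916 -0.01188783  1.02511678]
[314  97  24  39 776] [ 0.659 -0.021  0.11 ]
[348  96  15  35 379] [ 0.666 -0.094  0.11 ]
[282 103  19  38 568] [0.647 0.064 0.11 ]
[254 108  20  37 504] [0.636 0.133 0.11 ]
(248, 205) [0.448 0.181 0.06 ]
(375, 175) [ 0.518 -0.144  0.06 ]
(247, 237) [0.367 0.185 0.06 ]
(372, 237) [ 0.361 -0.132  0.06 ]
(310, 207) [0.44  0.023 0.06 ]
t 0.1 pos [0.1593 0.6297 0.2216] yaw -0.2477 tilt 0.0017 slide cm [-52.58 -48.58 -12.75] roll -0.2477
```

View pics/topc.png

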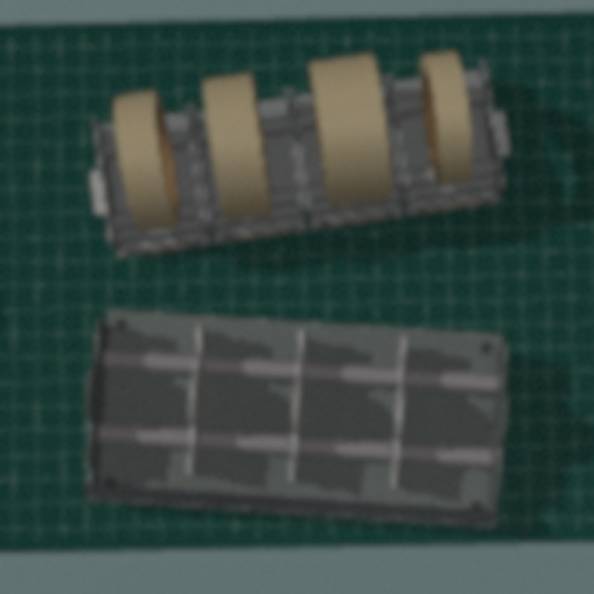

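The crop shows the rolls in order: about 30, 36, 48 and 24 mm wide. The dispenser fins are at crop x of about 195, 297 and 402, and the rollers at crop y of about 360–380 and 440–455. Next I move above both rows for the wrist camera.

Request:
move_arm:
  slide:
    - [-52.6,-48.6,-12.8]
    - [-52.6,-48.6,-12.8]
    - [-52.6,-48.6,-12.8]
    - [-52.6,-48.6,-12.8]
    - [-52.6,-48.6,-12.8]
    - [-52.6,-48.6,-12.8]
    - [-52.6,-48.6,-12.8]
    - [-52.6,-48.6,-12.8]
    - [-52.6,-48.6,-12.8]
    - [-52.6,-48.6,-12.8]
    - [-52.6,-48.6,-12.8]
    - [-52.6,-48.6,-12.8]
    - [-52.6,-48.6,-12.8]
    - [-52.6,-48.6,-12.8]
    - [-52.6,-48.6,-12.8]
    - [-52.6,-48.6,-12.8]
    - [-52.6,-48.6,-12.8]
    - [-52.6,-48.6,-12.8]
    - [-52.6,-48.6,-12.8]
    - [-52.6,-48.6,-12.8]
  roll: [-0.25,-0.25,-0.25,-0.25,-0.25,-0.25,-0.25,-0.25,-0.25,-0.25,-0.25,-0.25,-0.25,-0.25,-0.25,-0.25,-0.25,-0.25,-0.25,-0.25]

```text
time: 2.1
position: [0.5498, 0.0313, 0.3505]
tool_rot: [0.007, -3.141, -0.001]
ft_force: [0.8, -0.0, -1.2]
grip_width: 0.997
grip_force: 0.0
```

Run:
```python
from h import *
go(.55,0.03,.35,0)
c=cal('wrist');im=cams.get_image('wrist');cv2.imwrite('pics/w1.png',im[:,:,::-1]);np.savez('w1.npz',K=c[0],R=c[1],t=c[2])
print(ray(c,[[0,0]])[0],c[1].round(2).tolist(),c[0][0,0])
```

```text
t 2.1 pos [0.5498 0.0313 0.3505] yaw 0.0046 tilt 0.0005 slide cm [-0.02 -0.13  0.05] roll 0.0046
[0.47679879 0.03178001 0.51207872] [[-0.0, 1.0, -0.0], [0.96, 0.0, 0.27], [0.27, 0.0, -0.96]] 292.699707550665
```

View pics/w1.png

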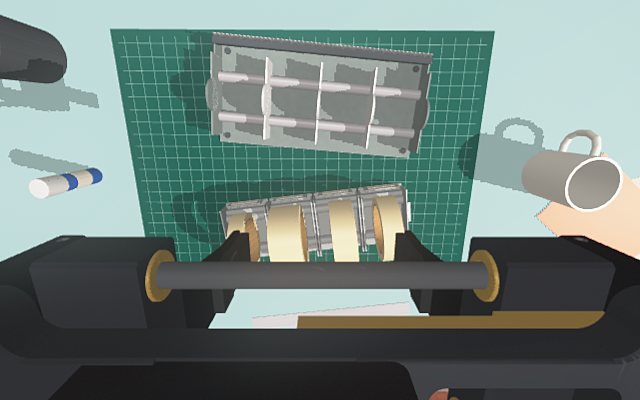

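The wrist view shows the dispenser unobstructed. The fins are at columns of about 266, 319 and 374, and the rollers run (220,75)→(420,93) and (220,118)→(415,132). I'll zoom in for exact picks.

Run:
```python
import cv2
im=cv2.imread('pics/w1.png');cv2.imwrite('pics/w1c.png',cv2.resize(im[25:165,200:440],None,fx=3.3,fy=3.3,interpolation=cv2.INTER_CUBIC))
```

```text
(no output)
```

View pics/w1c.png

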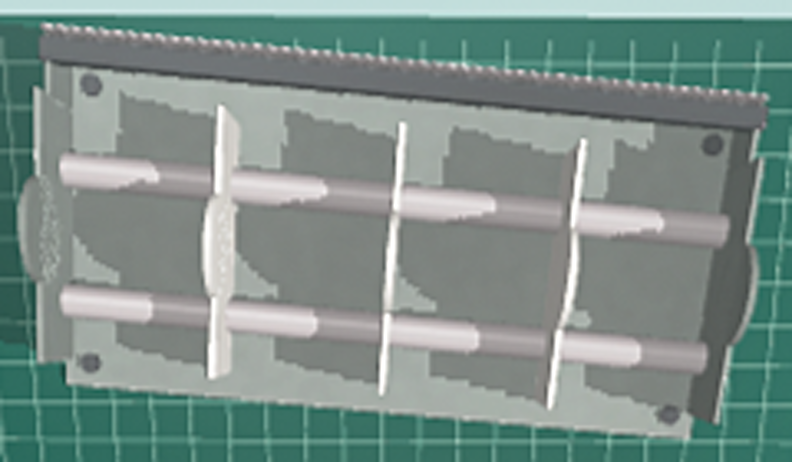

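Run:
```python
from h import *
d=np.load('w1.npz');c=(d['K'],d['R'],d['t'])
f=lambda p:np.array(p,float)/3.3+[200,25]-.35
P=lambda p,z:plane(c,[f(q) for q in p],z)[:,:2]
A=P([(62,169),(725,230),(62,302),(705,357)],.017);print(A.round(4),A.mean(0).round(4))
for a,b in((0,1),(2,3)):
    v=A[a]-A[b];print('yaw',np.arctan2(-v[0],v[1]),np.hypot(*v))
# fins: humps middle left fin (205), mid (393), right(576)
for z in(.03,.05,.069):
    F=P([(221,107),(212,377),(403,125),(381,393),(583,140),(550,407)],z);print(z,F.round(4).tolist(),F[2:4].mean(0))
H=P([(22,225),(208,243),(393,253),(577,268),(757,300)],.069);print('humps',H.round(4).tolist(),np.diff(H[:,1]))
# back/front plate corners z~0
print(P([(68,383),(690,437),(92,84),(712,145),(91,362),(669,414)],0.003).round(4))
```

```text
[[ 0.4109 -0.1305]
 [ 0.4368  0.187 ]
 [ 0.4715 -0.136 ]
 [ 0.4965  0.1826]] [0.4539 0.0258]
yaw 3.060022288182313 0.31855955312185047
yaw 3.063230350928795 0.31962206388656345
0.03 [[0.3861, -0.0515], [0.5066, -0.0615], [0.3933, 0.0314], [0.5139, 0.0211], [0.3993, 0.1141], [0.5203, 0.1044]] [0.45359777 0.02627998]
0.05 [[0.3899, -0.048], [0.5053, -0.0576], [0.3968, 0.0314], [0.5124, 0.0216], [0.4025, 0.1107], [0.5185, 0.1014]] [0.45456031 0.02650816]
0.069 [[0.3935, -0.0447], [0.5042, -0.0539], [0.4, 0.0315], [0.5109, 0.022], [0.4055, 0.1074], [0.5168, 0.0985]] [0.45547472 0.02672493]
humps [[0.4403, -0.1327], [0.4473, -0.0529], [0.451, 0.0273], [0.4569, 0.1076], [0.47, 0.1875]] [0.07986845 0.08018811 0.08028502 0.07990824]
[[ 0.5116 -0.1413]
 [ 0.538   0.1827]
 [ 0.3713 -0.1173]
 [ 0.3969  0.1814]
 [ 0.5009 -0.1285]
 [ 0.5261  0.1707]]
```

Request:
move_arm:
  slide:
    - [-19,0,0]
    - [-19,0,0]
    - [-19,0,0]
    - [-19,0,0]
    - [-19,0,0]
    - [-19,0,0]
    - [-19,0,0]
    - [-19,0,0]
  roll: [0,0,0,0,0,0,0,0]

```text
time: 2.95
position: [0.7393, 0.0304, 0.353]
tool_rot: [-0.004, 3.139, 0.002]
ft_force: [-0.3, -0.5, 0.3]
grip_width: 1.002
grip_force: 0.0
```

Run:
```python
from h import *
go(.55,0.03,.35,0)
c=cal('wrist');im=cams.get_image('wrist');cv2.imwrite('pics/w2.png',im[:,:,::-1]);np.savez('w2.npz',K=c[0],R=c[1],t=c[2])
print(ray(c,[[0,0]])[0])
cv2.imwrite('pics/w2c.png',cv2.resize(im[20:200,190:430,::-1],None,fx=3.3,fy=3.3,interpolation=cv2.INTER_CUBIC))
```

```text
t 2.95 pos [0.7393 0.0304 0.353 ] yaw 0.0023 tilt 0.003 slide cm [18.93  0.    0.25] roll 0.0023
[0.6658905  0.03092753 0.51435695]
```

View pics/w2c.png

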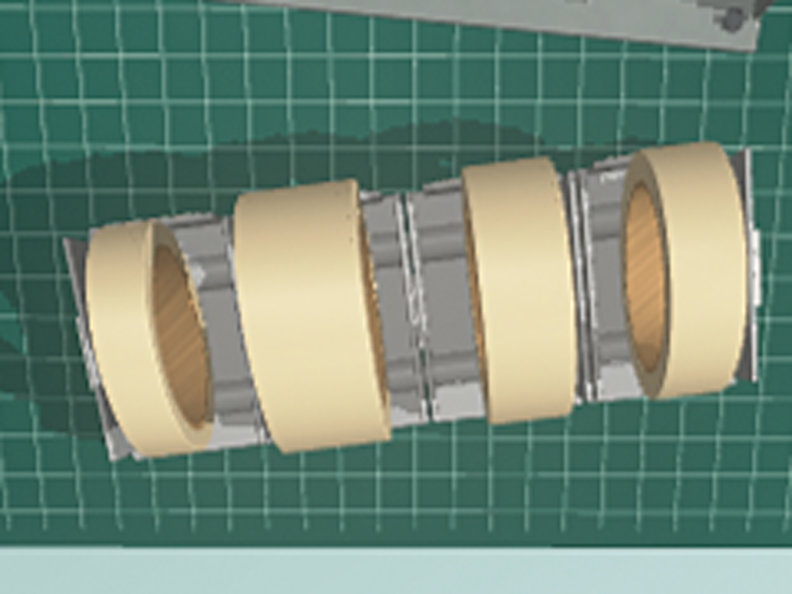

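The view, in image left-to-right order (−y→+y), shows rolls of about 24, 48, 36 and 30 mm. Strip centres in the crop are at about (130,335), (305,320), (520,290) and (705,270). All stand upright and are clearly separated.

```bash
cat > rolls.py <<'E'
from h import *
def run(c,im,yaw,zts,boxes,thr=150):
    hsv=cv2.cvtColor(im,cv2.COLOR_BGR2HSV)
    m=cv2.inRange(hsv,(15,40,thr),(35,200,255))
    o=ray(c,[[0,0]])[0]
    e1=np.array([np.cos(yaw),np.sin(yaw)]);e2=np.array([-np.sin(yaw),np.cos(yaw)])
    out=[]
    n,l,st,ce=cv2.connectedComponentsWithStats(m)
    ids=[i for i in range(1,n) if st[i,4]>300 and boxes[0]<ce[i][0]<boxes[1] and boxes[2]<ce[i][1]<boxes[3]]
    for i in sorted(ids,key=lambda i:ce[i][0]):
        v,u=np.nonzero(l==i);uv=np.c_[u,v]
        d=ray(c,uv)[1]; a=np.arctan2(d[:,:2]@e1,-d[:,2])
        am=(a.min()+a.max())/2
        best=None
        for w,(D,zc) in zts.items():
            s=o[:2]@e1+np.tan(am)*(o[2]-zc)
            P=plane(c,uv,zc+D/2)[:,:2]; q=P[np.abs(P@e1-s)<.006]@e2
            wd=(q.max()-q.min())*1000
            if best is None or abs(wd-w)<abs(best[1]-w): best=(w,wd,s*e1+(q.max()+q.min())/2*e2, 2*np.sin((a.max()-a.min())/2)*(o[2]-zc)/np.cos(am))
        out.append(best)
    return out
Z={48:(.110,.0714),36:(.108,.0703),30:(.104,.068),24:(.100,.0656)}
E
python3 - <<'E'
from rolls import *
d=np.load('w2.npz');c=(d['K'],d['R'],d['t']);im=cv2.imread('pics/w2.png')
for yaw in(.1,.13):
  r=run(c,im,yaw,Z,(190,430,20,200));
  for b in r: print(b[0],b[1].round(1),b[2].round(4),'D',b[3].round(4))
  X=np.array([b[2] for b in r]);v=X[-1]-X[0];print(np.arctan2(-v[0],v[1]),np.diff(X,axis=0)@[-np.sin(yaw),np.cos(yaw)])
E
```

```text
48 43.9 [ 0.6707 -0.0802] D 0.0976
48 52.5 [ 0.6629 -0.0178] D 0.1087
48 39.8 [0.6525 0.0644] D 0.106
24 13.3 [0.6431 0.1127] D 0.0625
30 29.5 [0.6439 0.1367] D 0.1026
0.12312249059873305 [0.06285491 0.08279654 0.04907963 0.02378289]
48 44.1 [ 0.6706 -0.0802] D 0.0976
30 53.3 [ 0.6631 -0.0186] D 0.1093
48 39.5 [0.6526 0.0643] D 0.106
24 13.6 [0.6435 0.1128] D 0.0627
30 29.9 [0.6438 0.1367] D 0.1023
0.12323738001604823 [0.06196087 0.08366002 0.049214   0.02370696]
```

Run:
```python
from rolls import *
d=np.load('w2.npz');c=(d['K'],d['R'],d['t']);im=cv2.imread('pics/w2.png')
hsv=cv2.cvtColor(im,cv2.COLOR_BGR2HSV)
for p in[(130,335),(120,240),(170,440),(180,330),(165,250),(645,280),(632,230),(320,420),(382,350),(700,270),(705,160)]:
    x,y=int(p[0]/3.3+190),int(p[1]/3.3+20);print(p,hsv[y,x])
for thr in(195,205):
  r=run(c,im,.123,Z,(190,430,20,200),thr)
  for b in r: print(b[0],b[1].round(1),b[2].round(4),'D',b[3].round(4))
```

```text
(130, 335) [ 22  56 237]
(120, 240) [ 20  70 171]
(170, 440) [ 20  72 208]
(180, 330) [ 16 113 156]
(165, 250) [ 16 108 102]
(645, 280) [ 16 119 201]
(632, 230) [ 16 119 197]
(320, 420) [ 21  70 219]
(382, 350) [ 17 106 157]
(700, 270) [ 23  58 235]
(705, 160) [ 20  70 175]
30 24.6 [ 0.6727 -0.0917] D 0.0947
48 48.6 [ 0.6635 -0.0195] D 0.1056
36 35.3 [0.6562 0.0665] D 0.0954
30 28.6 [0.6479 0.1364] D 0.0913
30 24.6 [ 0.6774 -0.0911] D 0.0842
48 47.9 [ 0.6689 -0.019 ] D 0.0949
36 35.3 [0.6575 0.0666] D 0.0903
30 28.3 [0.6481 0.1366] D 0.0863
```

```bash
sed -i 's/(15,40,thr),(35,200,255)/(18,40,thr),(35,90,255)/' rolls.py
python3 - <<'E'
from rolls import *
d=np.load('w2.npz');c=(d['K'],d['R'],d['t']);im=cv2.imread('pics/w2.png')
for thr in(130,160):
  r=run(c,im,.123,Z,(190,430,20,200),thr)
  for b in r: print(b[0],b[1].round(1),b[2].round(4),'D',b[3].round(4))
X=np.array([b[2] for b in r]);y=[ b[2]@[-np.sin(.123),np.cos(.123)] for b in r]
print(np.diff(y),np.polyfit(X[:,1],X[:,0],1))
E
```

```text
30 25.9 [ 0.6715 -0.0914] D 0.0998
48 49.0 [ 0.6629 -0.0196] D 0.1097
48 36.1 [0.6522 0.0657] D 0.1074
30 29.8 [0.6433 0.1367] D 0.1036
30 25.9 [ 0.6719 -0.0914] D 0.0982
48 49.0 [ 0.6631 -0.0196] D 0.1077
36 36.1 [0.6525 0.0659] D 0.1057
30 29.7 [0.6441 0.1367] D 0.1005
[0.07234852 0.0861733  0.07128506] [-0.12188308  0.66071543]
```

```bash
python3 -c "
from h import *
go(.663,-.0196,.0975,.122)"
```

```text
t 3.0 pos [0.7393 0.0305 0.353 ] yaw 0.0024 tilt 0.0031 slide cm [ 7.72 -5.03 25.52] roll -0.1196
```

Request:
move_arm:
  slide:
    - [7.7,-5,12]
    - [7.7,-5,12]
    - [7.7,-5,12]
    - [7.7,-5,12]
    - [7.7,-5,12]
    - [7.7,-5,12]
    - [7.7,-5,12]
    - [7.7,-5,16]
    - [7.7,-5,20]
    - [7.7,-5,23]
    - [7.7,-5,25]
    - [7.7,-5,25.5]
    - [7.7,-5,25.5]
    - [7.7,-5,25.5]
    - [7.7,-5,25.5]
  roll: [-0.12,-0.12,-0.12,-0.12,-0.12,-0.12,-0.12,-0.12,-0.12,-0.12,-0.12,-0.12,-0.12,-0.12,-0.12]
  gripper: 6.8
  squeeze: 25

```text
time: 4.5
position: [0.6648, -0.0198, 0.0976]
tool_rot: [-0.192, 3.132, -0.0]
ft_force: [-0.1, 0.0, -0.2]
grip_width: 0.78
grip_force: 0.0
```

Run:
```python
from h import *
go(.663,-.0196,.0975,.122)
im=cams.get_image('scene');cv2.imwrite('pics/s1.png',cv2.resize(im[120:340,200:500,::-1],None,fx=2,fy=2))
```

```text
t 4.5 pos [ 0.6648 -0.0198  0.0976] yaw 0.1224 tilt 0.0034 slide cm [0.18 0.04 0.01] roll 0.0004
```

View pics/s1.png

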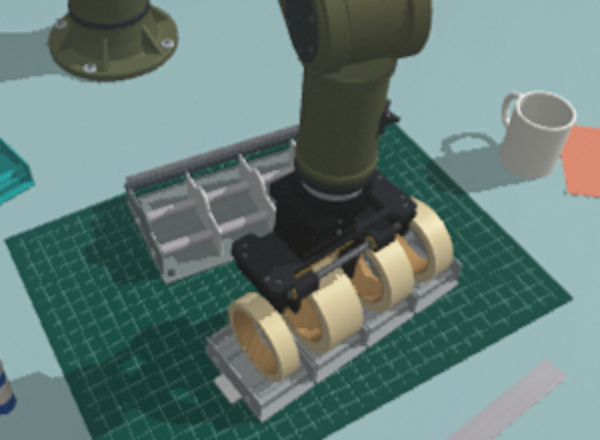

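The gripper straddles the 48 mm roll, with fingertips at about (290,295) and (355,260) in the crop and clear of the neighbours. I close it and lift.

Request:
move_arm:
  slide:
    - [0,0,0]
    - [0,0,0]
    - [0,0,0]
    - [0,0,0]
    - [0,0,0]
    - [0,0,0]
    - [0,0,-1]
    - [0,0,-2.5]
    - [0,0,-5]
    - [0,0,-8]
    - [0,0,-11]
    - [0,0,-13.5]
    - [0,0,-14]
    - [0,0,-14]
    - [0,0,-14]
  roll: [0,0,0,0,0,0,0,0,0,0,0,0,0,0,0]
  gripper: 4.0
  squeeze: 25

```text
time: 6.05
position: [0.6625, -0.0196, 0.2341]
tool_rot: [0.192, -3.133, -0.0]
ft_force: [-0.7, 1.0, -3.8]
grip_width: 0.548
grip_force: 25.0
```

```bash
python3 -c "
from h import *
s=monitor.get_state();print(s['grip_width'],s['grip_force'],s['ft_force'])
go(.4503,-.0134,.0975,-.08)"
```

```text
0.5484312557303206 24.997033781837672 [-0.69417284  0.996708   -3.84190796]
t 6.05 pos [ 0.6625 -0.0196  0.2341] yaw 0.1222 tilt 0.0023 slide cm [20.95  3.2  13.71] roll 0.2022
```

Request:
move_arm:
  slide:
    - [4,0.6,0]
    - [8,1.2,0]
    - [12,1.8,0]
    - [16,2.4,0]
    - [19,2.9,0]
    - [20.7,3.2,0]
    - [20.9,3.2,0]
    - [20.9,3.2,0]
    - [20.9,3.2,0]
    - [20.9,3.2,0]
    - [20.9,3.2,3]
    - [20.9,3.2,6]
    - [20.9,3.2,9]
    - [20.9,3.2,11]
    - [20.9,3.2,12]
    - [20.9,3.2,12.7]
    - [20.9,3.2,13.2]
    - [20.9,3.2,13.4]
    - [20.9,3.2,13.4]
    - [20.9,3.2,13.4]
  roll: [0.04,0.08,0.12,0.16,0.2,0.2,0.2,0.2,0.2,0.2,0.2,0.2,0.2,0.2,0.2,0.2,0.2,0.2,0.2,0.2]

```text
time: 8.05
position: [0.4525, -0.0134, 0.1022]
tool_rot: [0.122, 3.138, 0.001]
ft_force: [0.1, -0.8, -2.0]
grip_width: 0.546
grip_force: 25.0
```

Run:
```python
from h import *
go(.4503,-.0134,.0975,-.08)
im=cams.get_image('scene');cv2.imwrite('pics/s2.png',cv2.resize(im[120:340,200:500,::-1],None,fx=2,fy=2))
```

```text
t 8.05 pos [ 0.4525 -0.0134  0.1022] yaw -0.0778 tilt 0.0014 slide cm [ 0.22 -0.02  0.47] roll 0.0022
```

View pics/s2.png

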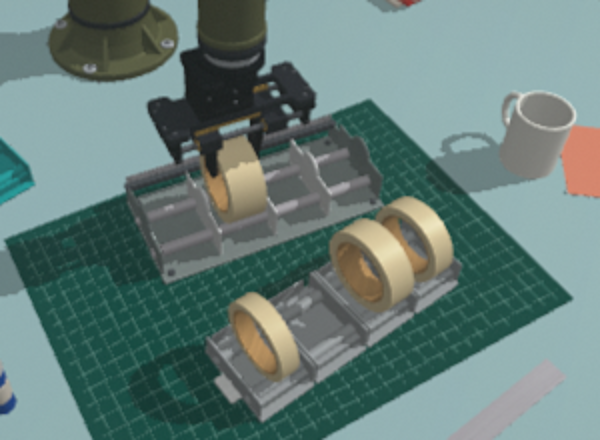

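The 48 mm roll stands between the fins of its bay, at about (235,180) in the crop. I lower the last few mm, release and lift.

Request:
move_arm:
  slide:
    - [0,0,0.2]
    - [0,0,0.4]
    - [0,0,0.4]
    - [0,0,0.4]
  roll: [0,0,0,0]

```text
time: 8.5
position: [0.4519, -0.0135, 0.0975]
tool_rot: [-0.122, -3.139, -0.0]
ft_force: [0.1, 1.0, -2.7]
grip_width: 0.542
grip_force: 25.0
```

Request:
move_arm:
  slide:
    - [0,0,0]
    - [0,0,0]
    - [0,0,0]
    - [0,0,0]
    - [0,0,0]
    - [0,0,-2]
    - [0,0,-5]
    - [0,0,-9]
    - [0,0,-13]
    - [0,0,-14]
    - [0,0,-14]
  roll: [0,0,0,0,0,0,0,0,0,0,0]
  gripper: 6.4

```text
time: 9.6
position: [0.4531, -0.0134, 0.2392]
tool_rot: [0.122, 3.136, 0.002]
ft_force: [-0.3, 0.6, -0.5]
grip_width: 0.735
grip_force: 0.0
```

```bash
python3 -c "
from h import *
go(.652,.066,.0953,.122)"
```

```text
t 9.6 pos [ 0.4531 -0.0134  0.2392] yaw -0.0778 tilt 0.0039 slide cm [-19.16   9.43  14.47] roll -0.1998
```

Request:
move_arm:
  slide:
    - [-4,2,0]
    - [-8,4,0]
    - [-12,6,0]
    - [-16,8,0]
    - [-19.1,9.4,0]
    - [-19.1,9.4,0]
    - [-19.1,9.4,0]
    - [-19.1,9.4,0]
    - [-19.1,9.4,3]
    - [-19.1,9.4,7]
    - [-19.1,9.4,11]
    - [-19.1,9.4,13.5]
    - [-19.1,9.4,14.5]
    - [-19.1,9.4,14.5]
    - [-19.1,9.4,14.5]
  roll: [-0.04,-0.08,-0.12,-0.16,-0.2,-0.2,-0.2,-0.2,-0.2,-0.2,-0.2,-0.2,-0.2,-0.2,-0.2]
  gripper: 5.6

```text
time: 11.1
position: [0.6505, 0.0652, 0.0945]
tool_rot: [-0.191, 3.133, 0.001]
ft_force: [-0.0, -0.1, 0.3]
grip_width: 0.644
grip_force: 0.0
```

Request:
move_arm:
  slide:
    - [0,0,0]
    - [0,0,0]
    - [0,0,0]
    - [0,0,0]
    - [0,0,0]
    - [0,0,0]
    - [0,0,-1]
    - [0,0,-2.5]
    - [0,0,-5]
    - [0,0,-8]
    - [0,0,-11]
    - [0,0,-13.5]
    - [0,0,-14]
    - [0,0,-14]
    - [0,0,-14]
  roll: [0,0,0,0,0,0,0,0,0,0,0,0,0,0,0]
  gripper: 2.8

```text
time: 12.6
position: [0.6488, 0.0654, 0.2311]
tool_rot: [0.192, -3.133, 0.0]
ft_force: [-0.9, -0.4, -1.2]
grip_width: 0.405
grip_force: 25.0
```

```bash
python3 -c "
from h import *
go(.4567,.0664,.0953,-.08)"
```

```text
t 12.6 pos [0.6488 0.0654 0.2311] yaw 0.1222 tilt 0.0023 slide cm [19.03  2.44 13.62] roll 0.2022
```

Request:
move_arm:
  slide:
    - [4,0.5,0]
    - [8,1,0]
    - [12,1.5,0]
    - [16,2,0]
    - [18,2.4,0]
    - [19,2.4,0]
    - [19,2.4,0]
    - [19,2.4,0]
    - [19,2.4,0]
    - [19,2.4,0]
    - [19,2.4,3]
    - [19,2.4,6]
    - [19,2.4,9]
    - [19,2.4,11]
    - [19,2.4,12]
    - [19,2.4,12.7]
    - [19,2.4,13.2]
    - [19,2.4,13.4]
    - [19,2.4,13.4]
    - [19,2.4,13.4]
  roll: [0.04,0.08,0.12,0.16,0.2,0.2,0.2,0.2,0.2,0.2,0.2,0.2,0.2,0.2,0.2,0.2,0.2,0.2,0.2,0.2]

```text
time: 14.6
position: [0.4587, 0.0662, 0.0992]
tool_rot: [0.122, 3.138, 0.001]
ft_force: [0.0, 0.1, -1.2]
grip_width: 0.409
grip_force: 25.0
```

```bash
python3 -c "
from h import *
go(.4567,.0664,.0945,-.08)"
```

```text
t 14.6 pos [0.4587 0.0662 0.0992] yaw -0.0777 tilt 0.0014 slide cm [0.2  0.   0.47] roll 0.0023
```

Request:
move_arm:
  slide:
    - [0.1,0,0.2]
    - [0.1,0,0.4]
    - [0.1,0,0.4]
    - [0.1,0,0.4]
  roll: [0,0,0,0]

```text
time: 15.0
position: [0.4572, 0.0662, 0.0946]
tool_rot: [0.122, 3.139, 0.0]
ft_force: [-0.4, -0.1, -1.6]
grip_width: 0.408
grip_force: 25.0
```

Request:
move_arm:
  slide:
    - [0,0,0]
    - [0,0,0]
    - [0,0,0]
    - [0,0,0]
    - [0,0,0]
    - [0,0,-2]
    - [0,0,-5]
    - [0,0,-9]
    - [0,0,-13]
    - [0,0,-14]
    - [0,0,-14]
  roll: [0,0,0,0,0,0,0,0,0,0,0]
  gripper: 5.4

```text
time: 16.1
position: [0.4583, 0.0664, 0.2362]
tool_rot: [0.122, 3.136, 0.003]
ft_force: [0.0, 0.1, -0.5]
grip_width: 0.618
grip_force: 0.0
```

```bash
python3 -c "
from h import *
go(.6435,.1367,.091,.122)"
```

```text
t 16.1 pos [0.4583 0.0664 0.2362] yaw -0.0778 tilt 0.0039 slide cm [-17.87   8.42  14.6 ] roll -0.1998
```

Request:
move_arm:
  slide:
    - [-4,2,0]
    - [-8,4,0]
    - [-12,6,0]
    - [-15,7.5,0]
    - [-17.8,8.4,0]
    - [-17.8,8.4,0]
    - [-17.8,8.4,0]
    - [-17.8,8.4,0]
    - [-17.8,8.4,3]
    - [-17.8,8.4,7]
    - [-17.8,8.4,11]
    - [-17.8,8.4,13.5]
    - [-17.8,8.4,14.5]
    - [-17.8,8.4,14.5]
    - [-17.8,8.4,14.5]
  roll: [-0.04,-0.08,-0.12,-0.16,-0.2,-0.2,-0.2,-0.2,-0.2,-0.2,-0.2,-0.2,-0.2,-0.2,-0.2]
  gripper: 5.0

```text
time: 17.6
position: [0.642, 0.1361, 0.0914]
tool_rot: [-0.191, 3.133, 0.001]
ft_force: [-0.3, -0.2, 0.2]
grip_width: 0.573
grip_force: 0.0
```

Request:
move_arm:
  slide:
    - [0,0,0]
    - [0,0,0]
    - [0,0,0]
    - [0,0,0]
    - [0,0,0]
    - [0,0,0]
    - [0,0,-1]
    - [0,0,-2.5]
    - [0,0,-5]
    - [0,0,-8]
    - [0,0,-11]
    - [0,0,-13.5]
    - [0,0,-14]
    - [0,0,-14]
    - [0,0,-14]
  roll: [0,0,0,0,0,0,0,0,0,0,0,0,0,0,0]
  gripper: 2.2

```text
time: 19.1
position: [0.6403, 0.136, 0.2281]
tool_rot: [0.192, -3.133, 0.001]
ft_force: [-0.4, -0.2, -1.4]
grip_width: 0.337
grip_force: 25.0
```

```bash
python3 -c "
from h import *
go(.4631,.1461,.091,-.08)"
```

```text
t 19.1 pos [0.6403 0.136  0.2281] yaw 0.1221 tilt 0.0023 slide cm [17.44  3.17 13.75] roll 0.2021
```

Request:
move_arm:
  slide:
    - [4,0.7,0]
    - [8,1.4,0]
    - [12,2.1,0]
    - [15,2.8,0]
    - [17,3.1,0]
    - [17.5,3.1,0]
    - [17.5,3.1,0]
    - [17.5,3.1,0]
    - [17.5,3.1,0]
    - [17.5,3.1,0]
    - [17.5,3.1,3]
    - [17.5,3.1,6]
    - [17.5,3.1,9]
    - [17.5,3.1,11]
    - [17.5,3.1,12]
    - [17.5,3.1,12.8]
    - [17.5,3.1,13.3]
    - [17.5,3.1,13.6]
    - [17.5,3.1,13.7]
    - [17.5,3.1,13.7]
  roll: [0.04,0.08,0.12,0.16,0.2,0.2,0.2,0.2,0.2,0.2,0.2,0.2,0.2,0.2,0.2,0.2,0.2,0.2,0.2,0.2]

```text
time: 21.1
position: [0.4641, 0.1457, 0.093]
tool_rot: [0.122, 3.138, 0.001]
ft_force: [0.4, -0.3, -1.2]
grip_width: 0.34
grip_force: 25.0
```

```bash
python3 -c "
from h import *
go(.4631,.1461,.0912,-.08)"
```

```text
t 21.1 pos [0.4641 0.1457 0.093 ] yaw -0.0777 tilt 0.001 slide cm [0.1  0.03 0.18] roll 0.0023
```

Request:
move_arm:
  slide:
    - [0,0,0.1]
    - [0,0,0.2]
    - [0,0,0.2]
    - [0,0,0.2]
  roll: [0,0,0,0]

```text
time: 21.5
position: [0.4642, 0.1458, 0.0917]
tool_rot: [0.122, 3.138, 0.002]
ft_force: [-2.7, -0.6, 3.9]
grip_width: 0.339
grip_force: 25.0
```

Request:
move_arm:
  slide:
    - [0,0,0]
    - [0,0,0]
    - [0,0,0]
    - [0,0,0]
    - [0,0,0]
    - [0,0,-2]
    - [0,0,-5]
    - [0,0,-9]
    - [0,0,-13]
    - [0,0,-14]
    - [0,0,-14]
  roll: [0,0,0,0,0,0,0,0,0,0,0]
  gripper: 4.8

```text
time: 22.6
position: [0.4648, 0.1459, 0.2322]
tool_rot: [0.122, 3.136, 0.004]
ft_force: [-0.0, -0.0, -0.8]
grip_width: 0.552
grip_force: 0.0
```

```bash
python3 -c "
from h import *
go(.6715,-.0914,.0876,.122)"
```

```text
t 22.6 pos [0.4648 0.1459 0.2322] yaw -0.0777 tilt 0.0039 slide cm [-22.41 -22.09  14.47] roll -0.1997
```

Request:
move_arm:
  slide:
    - [-3,-3,0]
    - [-6,-6,0]
    - [-9,-9,0]
    - [-12,-12,0]
    - [-15,-15,0]
    - [-18,-18,0]
    - [-21,-21,0]
    - [-22.4,-22.1,0]
    - [-22.4,-22.1,0]
    - [-22.4,-22.1,0]
    - [-22.4,-22.1,0]
    - [-22.4,-22.1,3]
    - [-22.4,-22.1,7]
    - [-22.4,-22.1,11]
    - [-22.4,-22.1,13.5]
    - [-22.4,-22.1,14.4]
    - [-22.4,-22.1,14.4]
    - [-22.4,-22.1,14.4]
  roll: [-0.04,-0.08,-0.12,-0.16,-0.2,-0.2,-0.2,-0.2,-0.2,-0.2,-0.2,-0.2,-0.2,-0.2,-0.2,-0.2,-0.2,-0.2]
  gripper: 4.4

```text
time: 24.4
position: [0.6708, -0.0919, 0.0884]
tool_rot: [-0.193, 3.133, -0.0]
ft_force: [-0.1, 0.1, -0.7]
grip_width: 0.501
grip_force: 0.0
```

Request:
move_arm:
  slide:
    - [0,0,0]
    - [0,0,0]
    - [0,0,0]
    - [0,0,0]
    - [0,0,0]
    - [0,0,0]
    - [0,0,-1]
    - [0,0,-2.5]
    - [0,0,-5]
    - [0,0,-8]
    - [0,0,-11]
    - [0,0,-13.5]
    - [0,0,-14]
    - [0,0,-14]
    - [0,0,-14]
  roll: [0,0,0,0,0,0,0,0,0,0,0,0,0,0,0]
  gripper: 1.6

```text
time: 25.9
position: [0.6691, -0.0919, 0.2251]
tool_rot: [0.192, -3.134, -0.001]
ft_force: [-0.3, -0.6, -3.2]
grip_width: 0.272
grip_force: 25.0
```

```bash
python3 -c "
from h import *
go(.4439,-.0931,.0876,-.08)"
```

```text
t 25.9 pos [ 0.6691 -0.0919  0.2251] yaw 0.1223 tilt 0.0022 slide cm [22.34  2.62 13.8 ] roll 0.2023
```

Request:
move_arm:
  slide:
    - [4,0.5,0]
    - [8,1,0]
    - [12,1.5,0]
    - [16,2,0]
    - [20,2.4,0]
    - [22.4,2.6,0]
    - [22.4,2.6,0]
    - [22.4,2.6,0]
    - [22.4,2.6,0]
    - [22.4,2.6,0]
    - [22.4,2.6,3]
    - [22.4,2.6,6]
    - [22.4,2.6,9]
    - [22.4,2.6,11]
    - [22.4,2.6,12]
    - [22.4,2.6,12.8]
    - [22.4,2.6,13.3]
    - [22.4,2.6,13.6]
    - [22.4,2.6,13.7]
    - [22.4,2.6,13.7]
  roll: [0.04,0.08,0.12,0.16,0.2,0.2,0.2,0.2,0.2,0.2,0.2,0.2,0.2,0.2,0.2,0.2,0.2,0.2,0.2,0.2]

```text
time: 27.9
position: [0.4447, -0.0937, 0.09]
tool_rot: [0.122, 3.138, 0.001]
ft_force: [0.3, 0.5, -1.2]
grip_width: 0.267
grip_force: 25.0
```

```bash
python3 -c "
from h import *
go(.4439,-.0931,.0882,-.08)"
```

```text
t 27.9 pos [ 0.4447 -0.0937  0.09  ] yaw -0.0778 tilt 0.0009 slide cm [0.09 0.06 0.18] roll 0.0022
```

Request:
move_arm:
  slide:
    - [0,0,0.1]
    - [0,0,0.2]
    - [0,0,0.2]
    - [0,0,0.2]
  roll: [0,0,0,0]

```text
time: 28.3
position: [0.4452, -0.0938, 0.089]
tool_rot: [0.122, 3.138, 0.001]
ft_force: [-3.1, 0.1, 9.4]
grip_width: 0.271
grip_force: 24.9
```

Request:
move_arm:
  slide:
    - [0,0,0]
    - [0,0,0]
    - [0,0,0]
    - [0,0,0]
    - [0,0,0]
    - [0,0,-2]
    - [0,0,-5]
    - [0,0,-9]
    - [0,0,-13]
    - [-3,4,-17]
    - [-6,8,-21]
    - [-9.5,13,-25]
    - [-9.5,13,-26]
    - [-9.5,13,-26]
    - [-9.5,13,-26]
    - [-9.5,13,-26]
    - [-9.5,13,-26]
  roll: [0,0,0,0,0,0,0,0,0,0,0,0,0,0,0,0,0]
  gripper: 4.2

```text
time: 30.0
position: [0.548, 0.0267, 0.3466]
tool_rot: [-0.126, -3.137, -0.0]
ft_force: [0.6, 0.2, 0.6]
grip_width: 0.482
grip_force: 0.0
```

Run:
```python
from rolls import *
c=cal('wrist');im=np.ascontiguousarray(cams.get_image('wrist')[:,:,::-1]);cv2.imwrite('pics/w3.png',im)
e1=np.array([np.cos(.08),-np.sin(.08)]);e2=np.array([np.sin(.08),np.cos(.08)])
for b in run(c,im,-.08,Z,(150,480,10,200),140):
    r=b[2]-[.4535,.0265];print(b[0],b[1].round(1),b[2].round(4),'D',b[3].round(4),'disp xy',(r@e1).round(4),(r@e2).round(4))
s=cams.get_image('scene');cv2.imwrite('pics/s3.png',cv2.resize(s[100:320,200:500,::-1],None,fx=2,fy=2))
```

```text
30 26.2 [ 0.4438 -0.0931] D 0.0983 disp xy -0.0001 -0.12
48 47.5 [ 0.4508 -0.013 ] D 0.1081 disp xy 0.0005 -0.0396
36 36.0 [0.4571 0.0668] D 0.1058 disp xy 0.0004 0.0405
48 49.0 [0.4626 0.1347] D 0.1028 disp xy 0.0004 0.1085
```

View pics/w3.png

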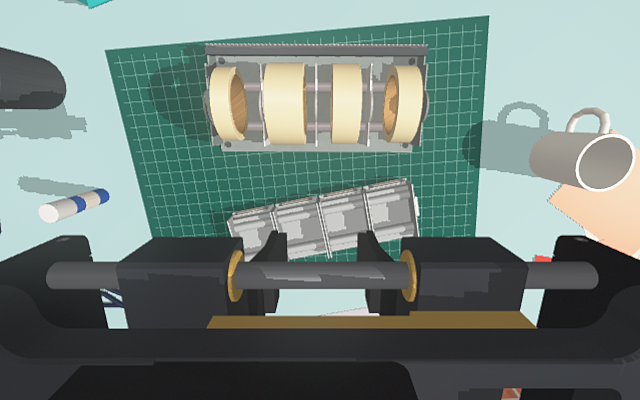

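View pics/s3.png

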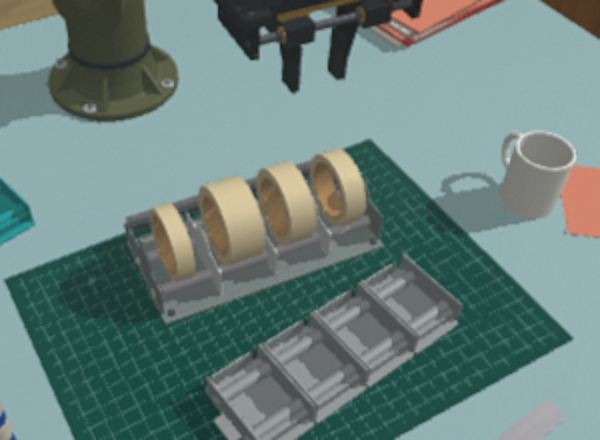

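Both views show all four rolls upright in their bays, at columns of about 230, 286, 346 and 405 in the wrist image. They are in the right order and within about 1 mm of the bay centres. The 30 mm roll's mask took in part of its core, but its right edge puts its centre at y ≈ +0.118. The bystanders haven't moved. I'll hand the job in.

```bash
python3 -c "
from bench import workorder
print(workorder.close_job())"
```

```text
the job is handed in; nothing more can be done
None
```

All four rolls are in the dispenser bays, upright and in their original order, and the job was handed in after about 30 s of robot time; the hand-in gave no verdict.

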